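# Slide the oven dishes into their tray bays by shape

## Robot

A 6-joint arm with a two-finger parallel gripper is mounted at the origin on the work surface. World frame = base frame: x ahead of the robot, y to its left, z up, the work surface at z = 0. Lengths are in m, angles in rad, forces in N, time in s.
With the tool pointing down it reaches from about 0.3 to 0.85 m from the base axis. Payload 5.4 kg.
Tool frame: the origin (TCP) lies midway between the tips of the shut fingers; the grasp point (between the pads) lies 19 mm behind it (env.grip_depth is the distance from the TCP to the grasp point, in m); z points along the fingers, y is the line along which they close (so a half turn about z gives the same grasp; the last joint's range is limited). The gripper opens to 85 mm and grips with 20 to 120 N. Pads are 22 mm wide; open, the fingers measure 114 mm over their backs; the gripper's body (76 mm by 85 mm) begins 54 mm behind the grasp point. The pads swing forward as they close: fully open they stand 13 mm farther back than shut.
Start: joints at [-0.21, 0.158, 1.597, -0, 1.386, -0.21], TCP at [0.575, -0, 0.231] pointing down, gripper open.
Joint ranges: [-2.91, 2.91], [-0.94, 2.29], [0.18, 2.7], [-1.29, 4.43], [0.17, 2.64], [-3, 3]. Speed limits (rad/s): [2.57, 2.57, 3.14, 3.14, 3.14, 3.14].

## Interface

Orientations are given as a rotation vector (axis times angle).
In Python, from cell import env gives the robot as it stands. Calls block until the motion is done:
- env.move_ptp(position, orientation): joint-space move of the TCP to a pose.
- env.move_linear(position, rot=None, rate=0.15, threshold=None): straight line of the TCP; rot=None keeps the orientation; rate is the mean speed in m/s. With threshold (N) it stops when the force on the tool has changed by that much, and returns True; else False.
- env.move_joints(angles): joint-space move.
- env.open_gripper() and env.clamp(grip_force=None): open the fingers fully, or close them until they stop; grip_force is the grip in N (None keeps the last).
- env.wait(seconds).
- env.ik(position, orientation): joint angles nearest the present ones, or None.
- env.capture(name): name is "scene" or "side" or "wrist"; returns a dict with "frame" (420x560x3 uint8, red, green, blue), "z_map" (420x560 float32, m along the optical axis (not along the pixel's ray), 0 where there is no reading), "mtx" (3x3 intrinsics, pixels), "R" (3x3) and "t" (3): a world point X has camera coordinates R X + t; the wrist camera has in their place "tool_from_camera" (4x4, takes a point from camera to tool coordinates, whose origin is the TCP and whose axes are the flange's). Camera axes: x right, y down, z forward; pixel columns grow to the right and rows downward; lengths in m; the calibration is good to about 2 mm. The wrist camera is an equidistant fisheye: a pixel r from the principal point sees the ray r / f radians off the axis. A picture is of the moment at which its call begins: read the wrist's pose just before it.
A pose or a line that the arm cannot do raises env.PlanningError and nothing moves.
- env.close_job(): hands the job in; it is judged then, once.
Trained networks look in a picture, given as the dict that the camera call returned (one of the last four; its "shot" number tells which), for a name from the list of things; names that differ only in an ending like _2 or _b are one class to them, and where a whole thing is asked for, a point or a joint stands for the part that bears it (a point fixed in the world has none). Each returns a list of dicts, best first, with "conf" (0 to 1); they miss things now and then, are a little off and sometimes report something else, mostly with a low value. They report only what shows in the picture. A call takes as long as a camera call. They do not tell look-alikes from the thing itself.
- env.find_in(picture, target): "position" ([x, y, z] in m, in the coordinates of the camera as it stood for that picture, good to about 4 mm: the middle of the surface that is visible of it).
- env.trace(picture, target): "mask" (420x560 bool, what is visible of it).
- env.tip_of(picture, target): "position" ([x, y, z] in m, in the coordinates of the camera as it stood for that picture, good to about 4 mm: a listed point, or the origin of a listed thing).
Readings, each from a call of its own:
- env.get_clock(): time.
- env.get_joints(): joint angles.
- env.get_joint_velocities(): joint speeds.
- env.get_effort(): joint torques, N m.
- env.get_tcp_pos(): TCP position.
- env.get_orientation(): TCP orientation.
- env.get_wrist_force(): force on the tool from outside, world axes, zero at the start.
- env.get_moment(): the same for the moment, N m.
- env.get_width(): opening from 0.0 (shut) to 1.0 (fully open).
- env.get_grip_force(): force on a finger pad.
Only numpy, scipy, OpenCV 4.12 (cv2) and the standard library are available. Lean on these libraries where they do the work, as an engineer would, in place of code of your own. Each camera call takes 0.05 s, during which the arm holds its last target. There are 200 camera calls.

## Task

Put the three loose white oven dishes away in the dark two-bay tray, sorted by shape: the round ones go in the bay where a round dish already stands, the rectangular one in the bay with the rectangular dish. Slide them along the worktop and in over the tray's open front rather than lifting them, until every dish is wholly inside its bay, flat on the tray floor; leave the dishes already stored in their bays, and do not disturb the pot, the lid, the bowl or the red board.

Things in the scene. Friction and masses are not known exactly. Their poses are not given: they have to be found in the camera images.
- tray: Dark steel two-bay tray, fixed, open at its front. Origin: centre of its underside, on the worktop; x runs from the open front to the back wall. Bays lie side by side along x, parted by a wall at y = 0; inside each is 370 mm deep (x -185 to 185 mm) and 120 wide, centred on y = +62.5 or -62.5 mm. Walls 5 mm thick (7 at the rolled top), tops 54 mm above the worktop.
- mouth_pos (a point): Middle of the open front of the tray's bay on its +y side (tray x -185, y +62.5 mm), at worktop height. Axes as the tray's. The tray's floor is thin sheet, level with the worktop: dishes slide in without a step.
- mouth_neg (a point): The same point for the bay on the tray's -y side (tray x -185, y -62.5 mm).
- ramekin_a: Loose round dish (ramekin) of white glazed stoneware, open on top, 46 mm high, 89 mm across at the foot, 100 mm at the rim; wall 5 mm, bottom 6 mm thick: inside 81 mm across low down, 90 mm at the rim. About 0.35 kg, slides on its foot. Origin: centre of its underside, z up.
- ramekin_b: A second loose round dish, the same as ramekin_a.
- loaf: Loose rectangular dish (small loaf dish) of the same white stoneware, open on top, body 136 mm long (x) by 86 mm wide (y) by 50 mm high, with a 9 mm lug at the top of each end, 154 mm overall; straight walls 6 mm thick (inside 124 by 74 mm), bottom 6 mm thick. About 0.55 kg. Origin: centre of its underside, z up; its two ends are alike.
- ramekin_stored: A round dish like ramekin_a, already standing at the back of one of the tray's bays, about 80 mm from the back wall to its centre. Loose: it may be nudged but stays in its bay.
- loaf_stored: A rectangular dish like loaf, already standing lengthwise at the back of the tray's other bay, about 80 mm from the back wall to its centre. Loose: it may be nudged but stays in its bay.
- pot: Bystander: steel pot, 150 mm across, 70 mm high, with two black side handles, standing beyond the work. Origin: centre of its underside.
- lid: Bystander: round glass pan lid with steel rim, 140 mm across, 42 mm high with its black knob. Origin: centre of its underside.
- bowl: Bystander: clear glass bowl, 130 mm across, 62 mm high. Origin: centre of its underside.
- board: Bystander: red plastic chopping board lying flat, 280 (x) by 180 (y) by 10 mm, to the robot's right. Origin: centre of its underside.
Things that resemble listed ones, but are neither listed nor needed, are in the scene too. What is shaped like the ramekin_a but blue is not meant. Leave any orange look-alike of the loaf alone.

How it is judged:
By the outcome, as a careful person would: the job done as asked, in the order asked, and still so for the second after the job is handed in, with the robot touching nothing.
It also fails if it takes over 67 s, if anything falls off the work surface, if the arm or the gripper's body presses on something with over 40 N, if the wrist force passes 120 N, or if a joint passes its speed limit or range.

## Working session

There is one attempt and no reset: what is moved stays moved. The work goes in short steps, each a Python script; the robot and the scene stay as the last script left them, time stands still between calls to the robot, and variables do not carry over. Pictures are saved under pics/ and viewed, at most 10 in all, crops included, and the job is handed in when it is done.

```bash
mkdir -p pics; ls
cat > h.py <<'E'
import numpy as np, cv2
from cell import env
def world(c,p): return c["R"].T@(np.asarray(p)-c["t"])
def look(cam,names=()):
    c=env.capture(cam)
    for n in names:
        for d in env.find_in(c,n)[:6]:
            p=np.array(d["position"]); uv=c["mtx"]@p; uv=uv[:2]/uv[2]
            print(cam,n,round(d["conf"],2),np.round(world(c,p),3),uv.astype(int))
    return c
def save(c,f): cv2.imwrite("pics/"+f,c["frame"][:,:,::-1])
E
python3 - <<'E'
from h import *
a=look("scene",["ramekin_a","loaf","tray"]); b=look("side",["ramekin_a","loaf"])
for n in ["tray","mouth_pos","mouth_neg"]:
    for c in(a,b):
        for d in env.tip_of(c,n)[:2]: print(n,d["conf"],np.round(world(c,d["position"]),3))
cv2.imwrite("pics/a.png",a["frame"][:,:,::-1]);save(b,"b.png");print(env.get_clock())
E
```

```text
pics
scene ramekin_a 0.66 [ 0.349 -0.045  0.023] [258 189]
scene ramekin_a 0.58 [ 0.626 -0.21   0.021] [285 245]
scene ramekin_a 0.35 [0.458 0.379 0.028] [346 150]
scene loaf 0.82 [ 0.828 -0.154  0.026] [343 262]
scene loaf 0.74 [0.584 0.41  0.028] [376 157]
scene loaf 0.72 [ 0.499 -0.384  0.024] [222 256]
scene tray 0.6 [0.564 0.234 0.004] [346 181]
side ramekin_a 0.91 [ 0.635 -0.212  0.025] [311 220]
side ramekin_a 0.68 [ 0.363 -0.038  0.026] [206 221]
side ramekin_a 0.55 [ 0.466 -0.144  0.023] [252 229]
side ramekin_a 0.21 [ 0.509 -0.383  0.023] [310 272]
side loaf 0.79 [ 0.837 -0.144  0.023] [349 187]
side loaf 0.74 [ 0.509 -0.385  0.025] [310 272]
tray 0.71 [ 0.551  0.289 -0.004]
tray 0.88 [0.551 0.288 0.   ]
mouth_pos 0.63 [ 0.534  0.094 -0.001]
mouth_pos 0.65 [0.536 0.092 0.004]
mouth_pos 0.25 [ 0.792  0.179 -0.003]
mouth_neg 0.65 [ 0.652  0.123 -0.003]
mouth_neg 0.59 [ 0.286 -0.363 -0.002]
mouth_neg 0.62 [0.656 0.124 0.004]
0.65
```

View pics/a.png

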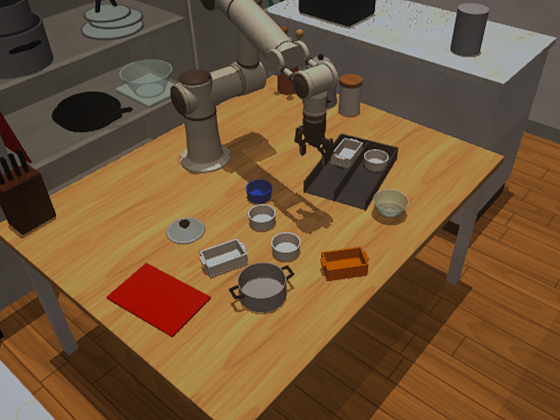

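View pics/b.png

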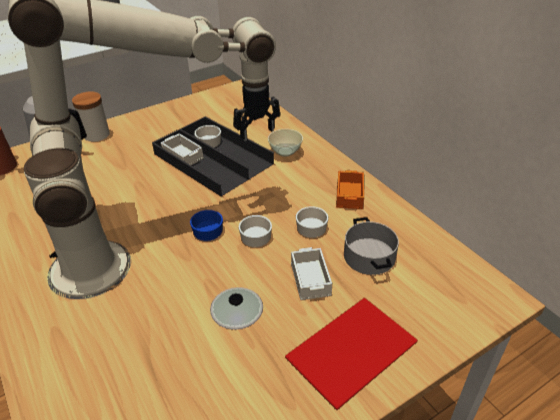

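The scene picture shows these candidates:
- **Round dishes:** white at (262,216) and (286,246), blue at (259,190), which is excluded. The stored one is at (376,159), in the far (-y) bay.
- **Rectangular dishes:** white at (224,258), orange at (345,262), which is excluded. The stored one is at (347,150), in the near (+y) bay.

The pot is at (262,288), the lid at (186,230) and the bowl at (390,205). Next I'll measure the rims and the tray from depth.

```bash
cat >> h.py <<'E'
def cloud(c):
    z=c["z_map"]; v,u=np.nonzero(z>0); d=z[v,u]
    p=np.linalg.inv(c["mtx"])@np.vstack([u*d,v*d,d])
    return (p-c["t"][:,None]).T@c["R"], c["frame"][v,u].astype(int)
def both(): 
    A=[cloud(env.capture(n)) for n in("scene","side")]
    return np.vstack([a[0] for a in A]),np.vstack([a[1] for a in A]),np.repeat([0,1],[len(a[0]) for a in A])
def fitc(q):
    from scipy.optimize import least_squares
    return least_squares(lambda p:np.hypot(*(q-p[:2]).T)-p[2],[*q.mean(0),.048],loss='soft_l1',f_scale=.002).x
def near(P,xy,r,lo,hi): return (np.hypot(P[:,0]-xy[0],P[:,1]-xy[1])<r)&(P[:,2]>lo)&(P[:,2]<hi)
E
python3 - <<'E'
from h import *
P,C,S=both()
for xy in[(.466,-.144),(.635,-.212),(.585,.40)]:
    m=near(P,xy,.075,.041,.052)
    for s in(0,1):
        k=m&(S==s)
        if k.sum()>10: print(xy,s,k.sum(),np.round(fitc(P[k][:,:2]),4),P[k].max(0).round(3),C[k].mean(0).astype(int))
    print(np.round(fitc(P[m][:,:2]),4))
for xy in[(.505,-.385),(.46,.38)]:
    m=near(P,xy,.11,.043,.055)
    for s in (0,1):
        q=P[m&(S==s)][:,:2]
        if len(q)>10: print('loaf',s,len(q),cv2.minAreaRect((q*1000).astype(np.float32)))
    print('both',cv2.minAreaRect((P[m][:,:2]*1000).astype(np.float32)))
m=near(P,(.551,.288),.26,.047,.06)&(C.mean(1)<60)
R=cv2.minAreaRect((P[m][:,:2]*1000).astype(np.float32));print('traytop',m.sum(),R)
# height map z>8mm
H=np.zeros((1200,1000,3),np.uint8) # rows x .2...1.0 , cols y
k=(P[:,2]>.006)&(P[:,2]<.12)&(P[:,0]>.15)&(P[:,0]<.95)&(abs(P[:,1])<.55)
r=((.95-P[k,0])*700).astype(int);c=((.55-P[k,1])*700).astype(int)
I=np.zeros((570,780,3),np.uint8)
for dr in(0,1):
  for dc in(0,1): I[np.clip(r+dr,0,569),np.clip(c+dc,0,779)]=C[k][:,::-1]
for x in np.arange(.2,.95,.1): cv2.putText(I,f"{x:.1f}",(0,int((.95-x)*700)),0,.4,(0,255,255)); cv2.line(I,(0,int((.95-x)*700)),(779,int((.95-x)*700)),(60,60,0),1)
for y in np.arange(-.5,.55,.1): cv2.line(I,(int((.55-y)*700),0),(int((.55-y)*700),569),(60,60,0),1)
cv2.imwrite("pics/map.png",I)
cc=env.capture("scene"); cv2.imwrite("pics/crop.png",cv2.resize(cc["frame"][170:320,180:400,::-1],None,fx=3.5,fy=3.5))
E
```

```text
(0.466, -0.144) 0 115 [ 0.4654 -0.157   0.0472] [ 0.515 -0.105  0.052] [145 138 130]
(0.466, -0.144) 1 196 [ 0.4667 -0.1563  0.0471] [ 0.517 -0.104  0.052] [170 166 154]
[ 0.4662 -0.1565  0.0471]
(0.635, -0.212) 0 121 [ 0.6295 -0.2171  0.0468] [ 0.681 -0.167  0.051] [147 141 132]
(0.635, -0.212) 1 195 [ 0.6307 -0.2164  0.0468] [ 0.684 -0.164  0.052] [170 166 151]
[ 0.6302 -0.2167  0.0468]
(0.585, 0.4) 0 115 [0.5874 0.3996 0.0509] [0.654 0.473 0.052] [105 100  96]
(0.585, 0.4) 1 197 [0.5864 0.399  0.0494] [0.658 0.456 0.052] [108 105  98]
[0.5864 0.3992 0.0499]
loaf 0 299 ((506.64849853515625, -388.9543762207031), (156.36712646484375, 99.271240234375), 68.77607727050781)
loaf 1 424 ((506.4212341308594, -385.6001281738281), (159.49737548828125, 86.02066040039062), 67.07917022705078)
both ((507.4345703125, -386.9302978515625), (160.7098388671875, 99.271240234375), 68.77608489990234)
loaf 0 307 ((476.23565673828125, 382.174072265625), (164.5301055908203, 183.76751708984375), 13.214964866638184)
loaf 1 504 ((478.8739929199219, 381.732177734375), (169.36276245117188, 175.84628295898438), 12.750038146972656)
both ((478.6716613769531, 382.7060241699219), (169.7388916015625, 183.76756286621094), 13.142660140991211)
traytop 756 ((555.7584228515625, 288.939697265625), (277.03887939453125, 382.30535888671875), 13.831804275512695)
```

View pics/map.png

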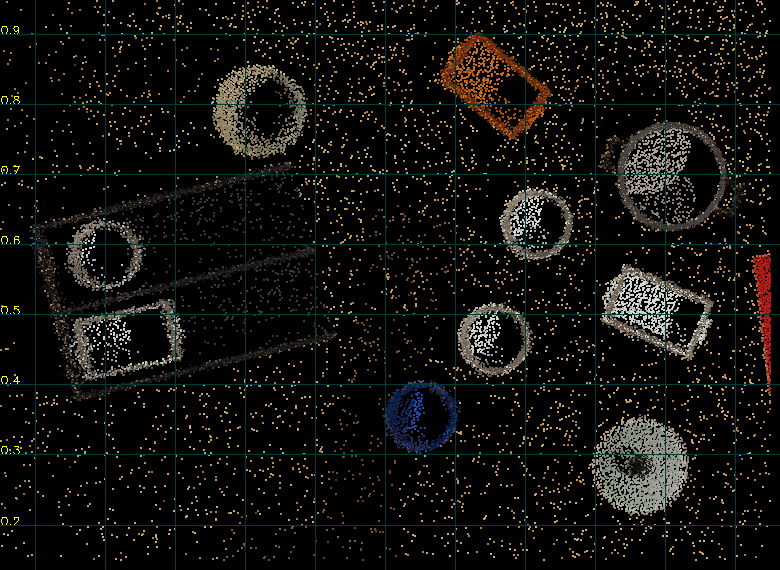

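View pics/crop.png

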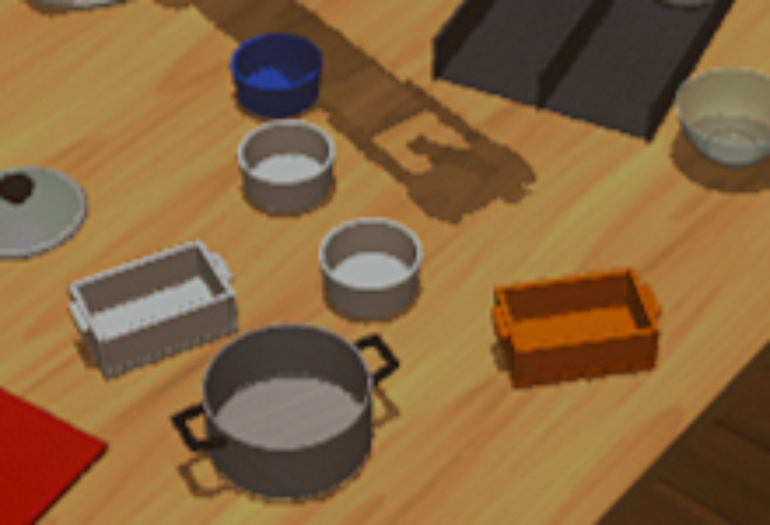

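The crop confirms the choice: the blue ramekin is at the crop's upper left, with two white ramekins, one white loaf dish and the separate orange one. I'll fit the tray's walls, then drag the far ramekin in with shut fingers inside it.

```bash
cat > fit.py <<'E'
from h import *
from scipy.optimize import least_squares
import json
P,C,S=both()
m=near(P,(.551,.288),.26,.047,.060)&(C.mean(1)<75)
Q=P[m][:,:2]
def local(p,q):
    c,s=np.cos(p[2]),np.sin(p[2]); d=q-p[:2]; return np.c_[d@[c,s],d@[-s,c]]
def res(p):
    l=local(p,Q); seg=[((-185,0),(190,0)),((-185,125),(190,125)),((-185,-125),(190,-125)),((187.5,-128),(187.5,128))]
    D=[]
    for a,b in seg:
        a=np.array(a)/1e3;b=np.array(b)/1e3;t=np.clip((l-a)@(b-a)/((b-a)@(b-a)),0,1);D.append(np.linalg.norm(l-a-t[:,None]*(b-a),axis=1))
    return np.min(D,0)
r=least_squares(res,[.551,.289,np.radians(103.4)],loss='soft_l1',f_scale=.004)
T=r.x;print('tray',T[:2].round(4),np.degrees(T[2]),'med res',np.median(res(T)))
w=C.mean(1)>75
for lab,xy,rad in[('ram',(.586,.399),.075)]:
    k=near(P,xy,.06,.043,.05)&w; print(lab,local(T,fitc(P[k][:,:2])[None,:2]))
k=near(P,(.46,.39),.1,.044,.054)&w;l=local(T,P[k][:,:2]);print('loaf_st x,y',np.percentile(l,[2,98],axis=0))
json.dump(list(T),open('tray.json','w'))
E
cat >> h.py <<'E'
import json,os
from scipy.spatial.transform import Rotation as Ro
if os.path.exists('tray.json'):
    T=np.array(json.load(open('tray.json'))); X=np.array([np.cos(T[2]),np.sin(T[2])]);Y=np.array([-X[1],X[0]])
def W(x,y,z): return np.r_[T[:2]+x*X+y*Y,z]
def ori(yaw): # tool x along yaw, pointing down
    x=np.array([np.cos(yaw),np.sin(yaw),0]);z=np.array([0,0,-1.]);return Ro.from_matrix(np.c_[x,np.cross(z,x),z]).as_rotvec()
E
python3 fit.py
python3 - <<'E'
from h import *
print(env.get_orientation(),env.get_clock())
for yaw in(T[2],T[2]-np.pi):
  for p in(W(-.35,-.0625,.016),W(.04,-.0625,.016),[.63,-.217,.016],[.466,-.1565,.016],W(.04,-.0625,.15),W(-.13,.0625,.016)):
    j=env.ik(p,ori(yaw));print(None if j is None else np.round(j,2))
for yaw in (np.radians(67),np.radians(67)-np.pi): print(env.ik([.481,-.446,.02],ori(yaw)))
E
```

```text
tray [0.5487 0.2838] 103.97975099590353 med res 0.00190336254796597
ram [[ 0.10288533 -0.06445879]]
loaf_st x,y [[ 0.028891   -0.02618804]
 [ 0.19395494  0.12587041]]
[-2.22145470e+00 -2.22142235e+00 -1.80172435e-05] 0.9
[-0.23  0.68  1.36 -0.    1.1  -0.48]
[ 0.34  0.67  1.38 -0.    1.1   0.09]
[-0.51  0.62  1.45 -0.    1.07 -0.76]
[-0.57  0.24  1.98 -0.    0.92 -0.81]
[ 0.34  0.51  1.32 -0.    1.31  0.09]
[ 0.04  0.34  1.85 -0.    0.95 -0.2 ]
[-0.23  0.68  1.36 -0.    1.1   2.67]
None
[-0.51  0.62  1.45 -0.    1.07  2.38]
[-0.57  0.24  1.98 -0.    0.92  2.33]
None
[ 0.04  0.34  1.85 -0.    0.95  2.94]
[-9.31480273e-01  5.88468021e-01  1.48859145e+00 -4.44089210e-16
  1.06453318e+00 -5.30054545e-01]
[-0.93148027  0.58846802  1.48859145  0.          1.06453318  2.61153811]
```

```bash
cat >> h.py <<'E'
def drag(c,xend,y=-.0625,z=.016,lead=.027):
    o=ori(T[2])
    env.move_ptp(np.r_[c,.10],o)
    hit=env.move_linear(np.r_[c,z],rate=.12,threshold=15); print('down hit',hit,env.get_tcp_pos().round(4))
    if hit: return
    for p in(W(-.33,y,z),W(xend+lead,y,z)):
        print('hit',env.move_linear(p,rate=.1,threshold=30),env.get_tcp_pos().round(4),env.get_wrist_force().round(1))
    env.move_linear(W(xend+lead-.004,y,z),rate=.05)
    env.move_linear(W(xend+lead-.004,y,.13),rate=.2)
def stat():
    P,C,S=both(); w=C.mean(1)>75; d=P[:,:2]-T[:2]
    return P,C,S,w,np.c_[d@X,d@Y]
E
python3 - <<'E'
from h import *
env.clamp(20); print(env.get_width())
drag([.6305,-.2167],.0,lead=.027)
print(env.get_clock())
c=env.capture("side");save(c,"c.png")
E
```

```text
-0.0004029157851076822
down hit False [ 0.6313 -0.217   0.017 ]
hit False [ 0.689  -0.0216  0.016 ] [-1.  -0.6  0.6]
hit False [0.6028 0.3249 0.016 ] [ 0.6 -1.4 -0.4]
10.4083
```

View pics/c.png

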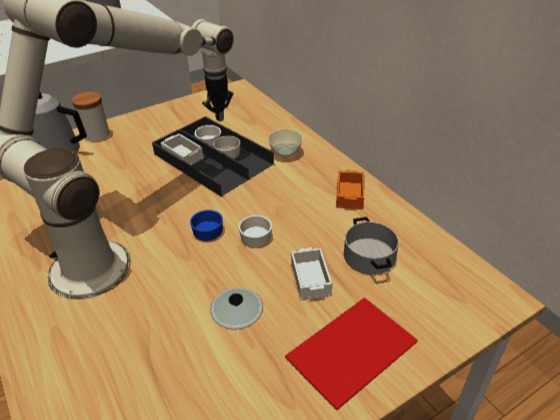

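The first ramekin is in the far bay at (227,148), just in front of the stored one at (208,135). Next is the second.

Run:
```python
from h import *
def rims(xs):
    P,C,S,w,L=stat()
    for x in xs:
        k=w&(np.hypot(L[:,0]-x,L[:,1]+.0625)<.06)&(P[:,2]>.042)&(P[:,2]<.05)
        f=fitc(P[k][:,:2]); d=f[:2]-T[:2]; print(k.sum(),'ram in tray',np.round([d@X,d@Y,f[2]],4)); 
    return d@X
env.move_linear(W(-.2,-.0625,.13),rate=.3)
x=rims([.104,.0]); 
drag([.4662,-.1565],x-.106)
env.move_ptp([.5,-.2,.2],ori(T[2])); rims([.104,.0,-.105])
print(env.get_clock())
P,C,S,w,L=stat()
k=w&near(P,(.507,-.386),.11,.043,.055)
for s in(0,1): print(cv2.minAreaRect((P[k&(S==s)][:,:2]*1000).astype(np.float32)))
c=env.capture("scene");cv2.imwrite("pics/d.png",c["frame"][:,:,::-1])
```

```text
163 ram in tray [ 0.1029 -0.0651  0.0468]
163 ram in tray [-0.0064 -0.0617  0.0472]
down hit False [ 0.4669 -0.1568  0.0167]
hit False [ 0.6889 -0.0214  0.0159] [-2.3 -0.1  1.1]
hit False [0.63   0.2158 0.016 ] [ 0.1 -2.5  1.3]
174 ram in tray [ 0.1018 -0.0649  0.0467]
196 ram in tray [-0.0057 -0.0618  0.0471]
189 ram in tray [-0.1168 -0.0642  0.0465]
21.5667
((504.312255859375, -388.1237487792969), (156.47805786132812, 94.56156921386719), 67.53199768066406)
((506.3531494140625, -386.6778564453125), (156.41954040527344, 86.45477294921875), 67.04156494140625)
```

View pics/d.png

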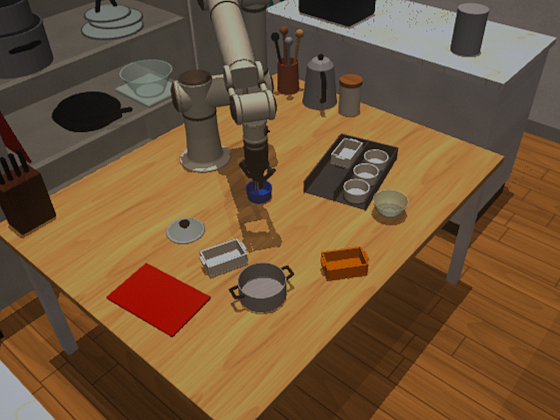

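Both ramekins are inside the -y bay in a row at (376,158), (366,171) and (356,190). Their measured centres give rim clearances of more than 15 mm from the front. The loaf dish at (224,258) is next: I'll grip its rear end wall and slide it.

```bash
cat > loaf.py <<'E'
from h import *
env.open_gripper()
a=np.radians(67.1); c=np.array([.506,-.3865]); d=np.array([np.cos(a),np.sin(a)])
g=c-.069*d
env.move_ptp(np.r_[g,.11],ori(a))
hit=env.move_linear(np.r_[g,.018],rate=.12,threshold=12); print('down',hit,env.get_tcp_pos().round(4))
assert not hit
env.clamp(25); print('w',env.get_width(),env.get_grip_force(),env.get_wrist_force().round(1))
hit=env.move_linear(W(-.40,.0625,.018),rot=ori(T[2]),rate=.12,threshold=35)
print(hit,env.get_tcp_pos().round(4),env.get_wrist_force().round(1),env.get_clock())
P,C,S,w,L=stat()
k=w&(abs(L[:,0]+.33)<.1)&(abs(L[:,1]-.0625)<.08)&(P[:,2]>.042)&(P[:,2]<.055)
for s in(0,1): print(k[S==s].sum(),cv2.minAreaRect((L[k&(S==s)]*1000).astype(np.float32)))
save(env.capture("side"),"e.png")
E
python3 loaf.py
```

```text
down True [ 0.4792 -0.449   0.0365]Traceback (most recent call last):
  File "loaf.py", line 7, in <module>
    assert not hit
           ^^^^^^^
AssertionError
```

The line the fingers close along is the tool's y axis, so my yaw was off by 90° and the fingers touched the rim lightly. I'll raise, re-measure and redo it with the tool turned.

Run:
```python
from h import *
p=env.get_tcp_pos(); print(env.get_wrist_force().round(1)); env.move_linear(np.r_[p[:2],.12],rate=.2)
a=np.radians(67.1)
for s in(-1,1): 
  for q,t in((p,a),(W(-.4,.0625,.018),T[2]),(W(-.145,.0625,.018),T[2])): print(s,np.round(env.ik(np.r_[q[:2],.018],ori(t+s*np.pi/2)),2))
env.move_linear(np.r_[.4,-.25,.25],rate=.3)
P,C,S,w,L=stat()
k=w&near(P,(.507,-.386),.11,.043,.055)
for s in(0,1): print(k[S==s].sum(),cv2.minAreaRect((P[k&(S==s)][:,:2]*1000).astype(np.float32)))
print(env.get_clock())
```

```text
[-2.5  1.5  7.5]
-1 [-0.94  0.59  1.49 -0.    1.06  1.03]
-1 [-0.4   0.46  1.67 -0.    1.    0.92]
-1 [ 0.02  0.34  1.85 -0.    0.96  1.34]
1 [-0.94  0.59  1.49  0.    1.06 -2.11]
1 [-0.4   0.46  1.67 -0.    1.   -2.22]
1 [ 0.02  0.34  1.85 -0.    0.96 -1.8 ]
287 ((505.13189697265625, -388.2669372558594), (154.85861206054688, 93.84357452392578), 66.86404418945312)
440 ((506.3683776855469, -386.20166015625), (157.35223388671875, 86.42688751220703), 67.04533386230469)
25.8083
```

The loaf dish hasn't moved. I'll use the -90° tool yaw.

```bash
sed -i 's/ori(a)/ori(a-np.pi\/2)/; s/ori(T\[2\])/ori(T[2]-np.pi\/2)/' loaf.py; python3 loaf.py
```

```text
down False [ 0.4797 -0.4507  0.0191]
w 0.16884974793977386 26.851026713848114 [-0.7  0.2  1.6]
False [ 0.5848 -0.1193  0.0182] [-0.5 -4.4  4.1] 31.925
121 ((-333.2170715332031, 54.26841354370117), (90.38001251220703, 155.5003662109375), 77.26898193359375)
244 ((-330.5503845214844, 65.806396484375), (88.33712005615234, 160.8311309814453), 87.36360168457031)
```

View pics/e.png

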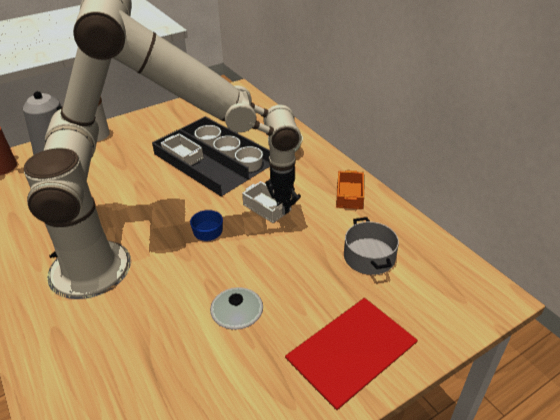

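The loaf dish at (263,202) is held by its rear end and lined up with the near bay. Now I'll slide it in.

Run:
```python
from h import *
print(env.move_linear(W(-.144,.0625,.018),rate=.08,threshold=25),env.get_tcp_pos().round(4),env.get_wrist_force().round(1))
env.open_gripper()
p=env.get_tcp_pos(); env.move_linear(np.r_[p[:2],.15],rate=.15); print(env.get_wrist_force().round(1))
env.move_ptp([.45,-.2,.25],ori(T[2]-np.pi/2))
P,C,S,w,L=stat()
for s in(0,1):
  k=w&(S==s)&(abs(L[:,0]+.075)<.085)&(abs(L[:,1]-.0625)<.055)&(P[:,2]>.042)&(P[:,2]<.054)
  print(k.sum(),cv2.minAreaRect((L[k]*1000).astype(np.float32)),P[k][:,2].max(), np.percentile(L[k],[1,99],axis=0))
print(env.get_clock())
f=[env.capture(n)["frame"][y:y+130,x:x+170,::-1] for n,y,x in(("scene",110,270),("side",95,135))]
cv2.imwrite("pics/f.png",cv2.resize(np.hstack(f),None,fx=2.3,fy=2.3)); save(env.capture("scene"),"g.png")
```

```text
False [0.5231 0.1288 0.0182] [ 1.7 -5.   5.2]
[-0.1  0.7 -0.1]
180 ((-79.51622009277344, 62.456642150878906), (87.59326171875, 158.0656280517578), 89.8414077758789) 0.053793783305081014 [[-0.15549981  0.0199423 ]
 [-0.00198165  0.10601085]]
289 ((-78.13674926757812, 66.04383850097656), (158.26747131347656, 100.76556396484375), 2.121439218521118) 0.053988590691743374 [[-0.15306209  0.01769753]
 [-0.00051184  0.10945996]]
38.5667
```

View pics/f.png

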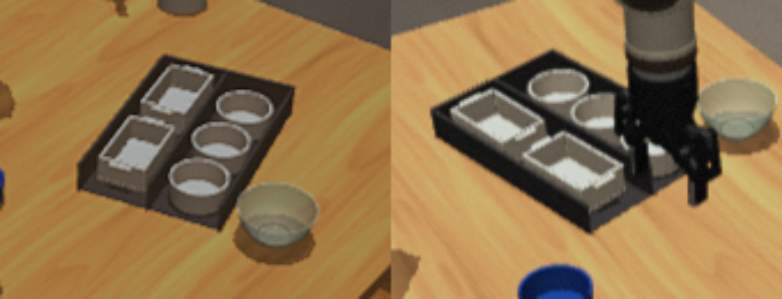

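View pics/g.png

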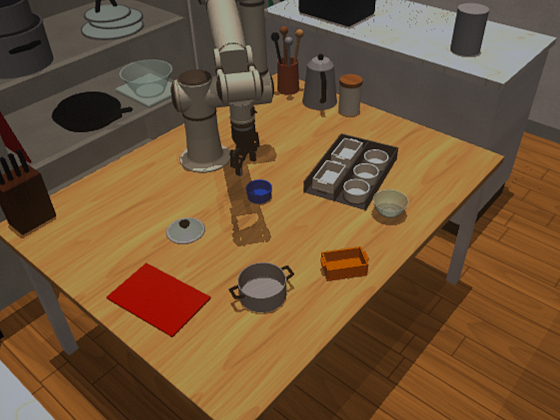

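All five dishes sit flat inside their bays, with the loaf dish from x -155 to 0 mm and the front ramekin's edge near -167 mm. The bystanders are where they were, and the robot is clear of everything.

```bash
python3 -c "
from cell import env
print(env.close_job())"
```

```text
the job is handed in; nothing more can be done
None
```

I slid both white ramekins into the round bay and the white loaf dish into the rectangular bay; the last pictures show all three flat and wholly inside with nothing else moved, and I handed the job in at about 39 s.

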